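# Hang the desk caddy on the swing-arm hook and tuck it away

## Robot

A 7-joint arm with a two-finger parallel gripper is mounted at the origin on a cart in front of the work surface, level with it; the furniture and walls round the work are solid. World frame = base frame: x ahead of the robot, y to its left, z up, the work surface at z = 0. Lengths are in m, angles in rad, forces in N, time in s.
With the tool pointing down it reaches from about 0.4 to 0.925 m from the base axis. Payload 4.1 kg.
Tool frame: the origin (TCP) lies at the very end of the fingers, on their centre line; the grasp point (between the pads) lies 19 mm behind it (robot.tcp_to_grasp is the z of the grasp point in the tool frame, in m); z points along the fingers, y is the line along which they close (so a half turn about z gives the same grasp; the last joint's range is limited). The gripper opens to 85 mm and grips with 20 to 120 N. Pads are 22 mm wide; open, the fingers measure 114 mm over their backs; the gripper's body (76 mm by 85 mm) begins 54 mm behind the grasp point. The pads swing forward as they close: fully open they stand 13 mm farther back than shut.
Start: joints at [-1.32, 0.398, 0.045, 1.537, -0.019, 1.207, -0.051], TCP at [0.223, 0.611, 0.231] pointing down, gripper open.
Joint ranges: [-2.82, 2.82], [-0.49, 2.23], [-1.37, 1.46], [0, 2.46], [-1.36, 4.5], [0.23, 2], [-2.94, 2.94]. Speed limits (rad/s): [2.57, 2.57, 3.14, 3.14, 3.14, 3.14, 3.14].

## Interface

Orientations are given as [roll, pitch, yaw] about the fixed x, y, z axes, in that order (R = Rz(yaw) Ry(pitch) Rx(roll)).
In Python, from workcell import robot, viewer, workorder, telemetry gives the robot as it stands (robot), with the cameras (viewer), the job (workorder) and the readings (telemetry).
- The arm moves only by the shell command python3 jog.py 'ROWS' [OPENING] [FORCE]. ROWS is a JSON list of rows, 1 to 8 of them, each of 6 numbers: dx, dy, dz in parts of the range, where 1.0 means 0.75 m, then a rotation vector rx, ry, rz in normalised numbers (1 is pi rad); each row is the pose to reach, as a shift and turn from the pose commanded when the command began, along the tool's axes at that moment; what a row does not reach only later rows make up. A row lasts 1/10 s, in which the tool goes at most 0.05 m and 0.15 rad, less where a joint would pass 70% of its speed; a pose out of reach is approached as far as the arm can. OPENING is the finger opening in m, set as the command begins (- or left out keeps the last). The fingers move at their own pace and stop on an object; FORCE is the grip in N (left out, the last holds). Time passes only in rows, so rows that do not move let the fingers close. It prints the time, the measured TCP pose, the force, the opening and the grip force at its end. Shift and turn numbers lie between -1 and 1, and a call with a number outside is refused. Input that does not fit is refused with a message, and nothing moves.
- telemetry.observe(): the state, without advancing time (a new reading comes with each control period).
- viewer.capture(name): name is "side" or "top" or "wrist"; returns the picture (480x640x3 uint8, red, green, blue); there is no depth.
- viewer.get_calibration(name): a dict with "fx", "fy", "cx", "cy" (pixels), "xyz" and "attitude" of the camera in the world. Camera axes: x right, y up, looking along -z (the intrinsics and any distortion apply to the point x, -y, -z); pixel columns grow to the right and rows downward; lengths in m; the calibration is good to about 2 mm. A picture is of the moment at which its call begins: read the wrist's pose just before it. get_calibration takes no time and is no camera call; for the wrist camera it gives the pose at the moment of the call.
- workorder.sign_off(): hands the job in; it is judged then, once.
The state is a dict: "time_s": time; "q": joint angles; "joint_velocities": joint speeds; "tau": joint torques, N m; "position": TCP position; "eef_rot": TCP orientation; "contact_force": force on the tool from outside, world axes, zero at the start; "moment": the same for the moment, N m; "finger_gap": finger opening in m; "gripper_force": force on a finger pad.
Only numpy, scipy, OpenCV 4.12 (cv2) and the standard library are available. Lean on these libraries where they do the work, as an engineer would, in place of code of your own. Each camera call takes 0.05 s, during which the arm holds its last target. There are 200 camera calls.

## Task

Clear the little metal caddy off the desk: first swing the stand's empty hook arm out to the left, about a quarter turn from its tucked-away rest, then hang the caddy by its strap handle in the dip of the hook keeping it level, and let go of it while the arm is still out. Finally push the loaded arm fully back to its rest stop, so that the caddy ends up hanging still and upright with the eraser in it, and leave the stapler and the note block where they are.

Things in the scene. Friction and masses are not known exactly. Their poses are not given: they have to be found in the camera images.
- stand: Fixed stand: round dark base (112 mm across, 14 mm high), post (16 mm) and a swivelling hook arm on top. Origin: underside centre of the base, on the desk and on the swivel axis. Its x axis is where the hook arm points at its rest stop, roughly away from the robot; z up. Place and heading vary. Nothing stands above the arm; the 26 mm wide hub's top is 225 mm above the desk.
- pivot_point (a point): Point on the vertical swivel axis at the height of the arm's centre line, 210 mm above the desk; axes as the stand's.
- hook_arm (a joint): Swivel angle of the hook arm about the vertical, rad: 0 at the rest stop, growing counter-clockwise seen from above (to the robot's left), stop at 1.65. Starts 0 to 0.2. Light friction (1 to 2 N at 90 mm from the axis); it stays where it is left, loaded or not. Arm: 10 mm thick round aluminium bar, level, centre line 210 mm above the desk, out to 90 mm from the axis; then the hook.
- hook_seat (a point): Middle of the hook's dip, on the flat top of the dark rubber saddle there (28 mm along the arm, 20 mm wide; it rocks a little about the bar and stops a load swinging in 1 to 2 s), 116 mm from the swivel axis and 209 mm above the desk; moves with the arm; x outward along the arm, z up. The 10 mm bar dips 8 mm, level from 100 to 132 mm from the axis, then rises to the tip.
- hook_tip (a point): Centre of the rounded upturned end of the hook bar, 148 mm from the swivel axis, 220 mm above the desk; the end's radius is 5 mm, so its highest point is at 225 mm, 16 mm above the seat, and the bar ends 153 mm from the axis.
- caddy: Loose open grey metal caddy, 0.17 to 0.34 kg: box 50 (x) x 90 (y) x 50 mm high, 3 mm walls, rigid steel strap handle across its middle: uprights at x = +-25 to 28 mm, 16 mm wide (y), grip across them (56 mm over both, free from 50 mm up); top bar 56 x 16 x 5 mm, its top 107 mm up. Window under the bar, open along y: 50 mm wide, z = 50 to 102 mm. Origin: centre of the underside; z up.
- bar_under (a point): Middle of the underside of the caddy's handle bar, 102 mm above the caddy's underside: the point that rests in the hook's dip. Axes as the caddy's.
- eraser: Loose eraser, 22 x 52 x 12 mm, lying on the caddy's floor with its long side along the caddy's y. Origin: centre of its underside.
- stapler: Loose red and black stapler, 34 x 131 x 46 mm, bystander. Origin: centre of its underside.
- note_block: Loose pad of yellow paper slips, 81 x 81 x 22 mm, bystander. Origin: centre of its underside.

How it is judged:
On the way, in this order (a step that is already met when the one before it is completed fails the run):
1. The empty arm is swung out to the left by 1.2 rad or more, with the caddy not yet on it (value of joint hook_arm above 1.2 rad and distance between bar_under and hook_seat above 0.05 m), for 0.2 s.
2. The caddy hangs by its handle in the dip of the hook, let go of, with the arm still out (0.9 rad or more) (distance between bar_under and hook_seat below 0.02 m and height (world z) of caddy above 0.085 m and angle between caddy's own z axis and vertical below 0.25 rad and contact force between the fingers and caddy below 0.05 N and linear speed of caddy below 0.05 m/s and value of joint hook_arm above 0.9 rad), for 0.3 s.
At the end, for the whole second after the job is handed in: The hook arm is back at its rest stop (within 0.08 rad); the caddy hangs from the hook clear of the desk, its handle point within 20 mm of the seat of the hook, tilted less than 0.25 rad, at rest (under 0.05 m/s) and not touched by the fingers; the eraser is still in it (distance between bar_under and hook_seat below 0.02 m and height (world z) of caddy above 0.085 m and angle between caddy's own z axis and vertical below 0.25 rad and contact force between the fingers and caddy below 0.05 N and linear speed of caddy below 0.05 m/s and value of joint hook_arm below 0.08 rad and z of eraser in the frame of caddy between -0.005 and 0.05 m and horizontal distance between eraser and caddy below 0.05 m).
It fails at once if The caddy is tipped by more than 0.6 rad (angle between caddy's own z axis and vertical above 0.6 rad).
It fails at once if The eraser falls out of the caddy (horizontal distance between eraser and caddy above 0.08 m or z of eraser in the frame of caddy below -0.02 m).
It fails at once if The stapler is moved by more than 25 mm (distance of stapler from where it was at the start of the episode above 0.025 m).
It fails at once if The note block is moved by more than 25 mm (distance of note_block from where it was at the start of the episode above 0.025 m).
It also fails if it takes over 72 s, if anything falls off the work surface, if the arm or the gripper's body presses on something with over 40 N, if the wrist force passes 120 N, or if a joint passes its speed limit or range.

## Working session

There is one attempt and no reset: what is moved stays moved. The work goes in short steps, Python scripts to look and compute and a shell command to move; the robot and the scene stay as the last step left them, time stands still between calls to the robot, and variables do not carry over. Pictures are saved under pics/ and viewed, at most 10 in all, crops included, and the job is handed in when it is done.

```bash
ls; mkdir -p pics
python3 - <<'E'
from workcell import robot, viewer, workorder, telemetry
import cv2
print(telemetry.observe())
for n in("top","side"):
    print(n,viewer.get_calibration(n))
    cv2.imwrite(f"pics/{n}0.png",viewer.capture(n)[:,:,::-1])
E
```

```text
jog.py
pics
workcell.py
{'time_s': 0.0, 'q': array([-1.32000035,  0.39921372,  0.04501627,  1.53791283, -0.0187023 ,
        1.20683986, -0.05070847]), 'joint_velocities': array([-1.91544725e-03,  1.34260113e-03, -8.95522641e-05,  1.28069540e-03,
       -1.22566081e-03, -1.14980021e-03, -3.34452887e-04]), 'tau': array([-3.51772678e-04, -4.75113344e+01,  1.36388507e+00, -2.54227477e+01,
        1.13601121e-02,  9.44768748e-03,  1.87214170e-06]), 'position': array([0.22251163, 0.61005488, 0.23023443]), 'eef_rot': array([-3.13964434e+00,  1.27395873e-04,  2.79191523e+00]), 'contact_force': array([-0.13236877,  0.26755944, -0.19380913]), 'moment': array([0.02443332, 0.00261832, 0.00539596]), 'gripper_force': 0.0, 'finger_gap': 0.08581695960690192}
top {'fx': 623.1611172463694, 'fy': 623.1611172463694, 'cx': 316.5425405108358, 'cy': 251.6917634653191, 'xyz': array([0.44846162, 0.22867636, 1.25007697]), 'attitude': array([ 0.09186862,  0.01105383, -1.57913919])}
side {'fx': 440.6112745505145, 'fy': 440.6112745505145, 'cx': 326.4824777515685, 'cy': 241.55206927711805, 'xyz': array([0.66037911, 0.85920884, 0.69124413]), 'attitude': array([ 8.42083580e-01, -1.66817890e-03,  2.95640475e+00])}
```

View pics/top0.png

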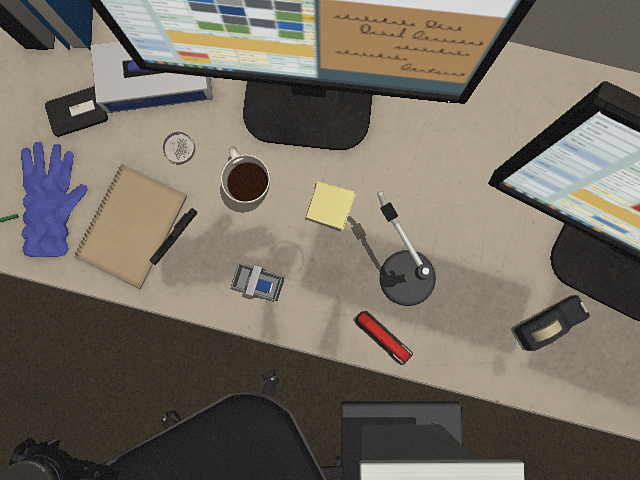

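View pics/side0.png

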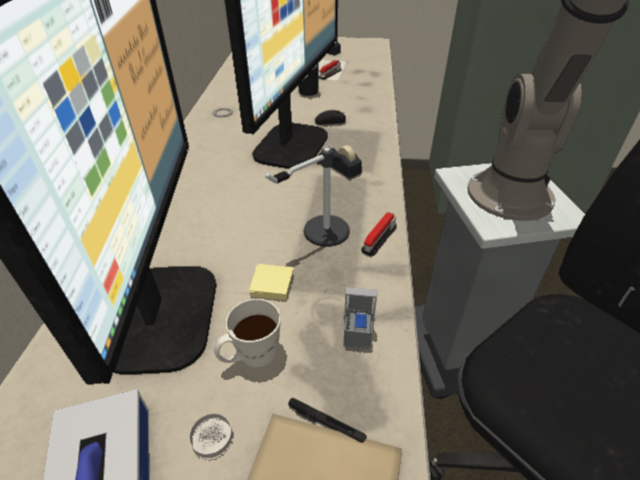

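```bash
cat > h.py <<'E'
import numpy as np, cv2
from scipy.spatial.transform import Rotation as R
from workcell import robot, viewer, workorder, telemetry
def ray(cal,u,v,z):
    M=R.from_euler('xyz',cal['attitude']).as_matrix()
    d=M@np.array([(u-cal['cx'])/cal['fx'],-(v-cal['cy'])/cal['fy'],-1])
    o=np.array(cal['xyz']); return o+d*(z-o[2])/d[2]
def proj(cal,p):
    M=R.from_euler('xyz',cal['attitude']).as_matrix()
    c=M.T@(np.array(p)-cal['xyz']); return np.array([cal['cx']-cal['fx']*c[0]/c[2],cal['cy']+cal['fy']*c[1]/c[2]])
def tool(p_world,yaw=None):
    """shift in tool axes to TCP target p_world, and rotation vector to tool-down with given yaw"""
    s=telemetry.observe(); T=R.from_euler('xyz',s['eef_rot'])
    d=T.inv().apply(np.array(p_world)-s['position'])
    r=np.zeros(3)
    if yaw is not None: r=(T.inv()*R.from_euler('xyz',[np.pi,0,yaw])).as_rotvec()
    print('t',s['time_s'],'pos',s['position'].round(4),'rpy',s['eef_rot'].round(4),'shift',d.round(4),'rot',r.round(4),'q',s['q'].round(2),'F',s['contact_force'].round(1))
E
python3 - <<'E'
from h import *
t=cv2.imread('pics/top0.png'); s=cv2.imread('pics/side0.png')
a=cv2.resize(t[255:310,220:295],None,fx=5,fy=5,interpolation=cv2.INTER_CUBIC)
b=cv2.resize(t[185:310,360:445],None,fx=4,fy=4,interpolation=cv2.INTER_CUBIC)
o=np.zeros((510,740,3),np.uint8); o[:275,:375]=a; o[:500,380:720]=b
cv2.imwrite('pics/crop.png',o)
c=viewer.get_calibration('top')
print('hub',ray(c,425,271,.225),'base',ray(c,407,277,.014),'tip',ray(c,380,194,.22))
for u,v in((411,420),(357,313),(408,360),(331,205)):print(ray(c,u,v,.02))
# dark base
E
```

```text
hub [0.50944834 0.0611609  0.225     ] base [0.51041965 0.06256756 0.014     ] tip [0.63935696 0.13233049 0.22      ]
[0.233808   0.06164002 0.02      ]
[0.44029299 0.16290881 0.02      ]
[0.34835919 0.0649293  0.02      ]
[0.65520526 0.21169445 0.02      ]
```

View pics/crop.png

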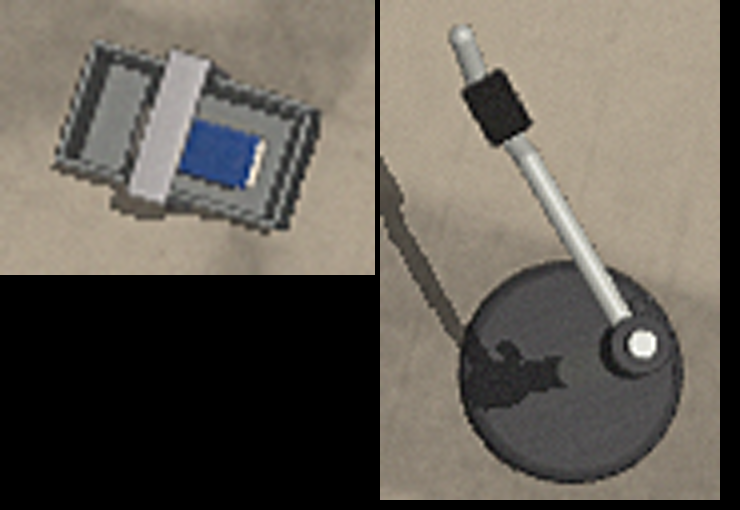

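The top view shows the stand hub at (425.5, 271), the hook tip at (380, 194), the caddy bar centred at (254, 280) with the blue eraser beside it, the stapler at (383, 337) and the notes at (331, 205). The side view agrees with this layout.

Run:
```python
from h import *
c=viewer.get_calibration('top')
P=lambda x,y,z:ray(c,220+x/5,255+y/5,z)
k=[P(*p,.107) for p in((175,48),(212,60),(168,203),(130,193))]
print('barC',np.mean(k,0).round(4)); a=(k[0]+k[1])/2;b=(k[2]+k[3])/2
d=a-b; print('len',np.linalg.norm(d),'head',np.arctan2(d[1],d[0]))
k=[P(*p,.05) for p in((97,42),(320,112),(273,232),(53,165))]; print('boxC',np.mean(k,0).round(4)); d=k[1]-k[0]; e=k[2]-k[3]; print(d[:2],e[:2],np.arctan2(d[1],d[0]),np.arctan2(e[1],e[0]))
h=ray(c,425.5,270.8,.225);t=ray(c,380,194.2,.22);print(h,t,np.arctan2(*(t-h)[1::-1]),np.linalg.norm((t-h)[:2]))
print('monitor',ray(c,490,182,.15),ray(c,465,102,.15))
# cross check: side view prediction
s=viewer.get_calibration('side'); print(proj(s,h),proj(s,t))
for w in (h+[.086,.0,.075],):tool(w,1.7)
```

```text
barC [0.5024 0.3553 0.107 ]
len 0.05521671338397093 head -0.3000228246568517
boxC [0.5005 0.356  0.05  ]
[-0.02784732 -0.08618403] [-0.02645735 -0.08478288] -1.8833220408727906 -1.873280317246544
[0.50977017 0.06033237 0.225     ] [0.63901822 0.13233648 0.22      ] 0.5082780183905712 0.14795150821197642
monitor [ 0.67199075 -0.07081456  0.15      ] [ 0.81920014 -0.03071248  0.15      ]
[326.55834634 148.56503356] [267.55358063 175.71439618]
t 0.1 pos [0.2226 0.6101 0.2304] rpy [-3.1399e+00  1.0000e-04  2.7919e+00] shift [-0.539  -0.3888 -0.0689] rot [-0.0015  0.0011  1.0919] q [-1.32  0.4   0.05  1.54 -0.02  1.21 -0.05] F [-0.3  0.1 -0.8]
```

The rows are not in the units I measure in: shifts go in shares of 0.75 m and turns go in shares of pi rad. I convert before sending: -0.54 m is -0.72, -0.05 m is -0.0667, 1.09 rad is 0.347.

```bash
python3 jog.py '[[0,0,-0.0667,0,0,0.0477],[-0.72,-0.52,-0.0933,0,0,0.347],[-0.72,-0.52,-0.0933,0,0,0.347],[-0.72,-0.52,-0.0933,0,0,0.347],[-0.72,-0.52,-0.0933,0,0,0.347],[-0.72,-0.52,-0.0933,0,0,0.347],[-0.72,-0.52,-0.0933,0,0,0.347],[-0.72,-0.52,-0.0933,0,0,0.347]]' 0 40
python3 - <<'E'
from h import *
tool([.596,.062,.30],1.7)
E
```

```text
time_s: 0.9
position: [0.4196, 0.319, 0.2917]
eef_rot: [-3.141, -0.0, 1.699]
contact_force: [0.5, 0.4, -0.3]
finger_gap: -0.0
gripper_force: 0.0
t 0.9 pos [0.4196 0.319  0.2917] rpy [-3.1413e+00 -1.0000e-04  1.6987e+00] shift [-0.2774  0.1422 -0.0084] rot [-0.0003 -0.0001 -0.0013] q [-1.07  0.14  0.38  1.75 -0.06  1.26 -0.55] F [ 0.5  0.4 -0.3]
```

In the tool's units: -0.265 m is -0.3533, 0.136 m is 0.1813.

```bash
python3 jog.py '[[-0.3533,0.1813,-0.0067,0,0,0],[-0.3533,0.1813,-0.0067,0,0,0],[-0.3533,0.1813,-0.0067,0,0,0],[-0.3533,0.1813,-0.0067,0,0,0],[-0.3533,0.1813,-0.0067,0,0,0],[-0.3533,0.1813,-0.0067,0,0,0],[-0.3533,0.1813,-0.0067,0,0,0],[-0.3533,0.1813,-0.0067,0,0,0]]'
python3 - <<'E'
from h import *
tool([.596,.065,.192],1.7)
E
```

```text
time_s: 1.7
position: [0.5885, 0.0746, 0.2962]
eef_rot: [-3.14, 0.0, 1.698]
contact_force: [-0.8, 0.7, -0.3]
finger_gap: 0.0004
gripper_force: 0.0
t 1.7 pos [0.5885 0.0746 0.2962] rpy [-3.1405e+00  2.0000e-04  1.6985e+00] shift [-0.0105  0.0063  0.1042] rot [-0.0011  0.0002 -0.0015] q [-0.65  0.29  0.58  1.6  -0.16  1.3   0.08] F [-0.8  0.7 -0.3]
```

In the tool's units: 0.104 m is 0.1387, 0.1 m is 0.1333.

```bash
python3 jog.py '[[-0.0133,0.008,0,0,0,0],[-0.0133,0.008,0.0667,0,0,0],[-0.0133,0.008,0.1333,0,0,0],[-0.0133,0.008,0.1387,0,0,0],[-0.0133,0.008,0.1387,0,0,0]]'
python3 - <<'E'
from h import *
s=telemetry.observe(); T=R.from_euler('xyz',s['eef_rot']); h=np.array([.5098,.0603]); print(s['position'],s['contact_force'])
for th in np.arange(.25,1.75,.19):
    w=np.r_[h+.087*np.array([np.cos(th),np.sin(th)]),.192]; print(th.round(2),T.inv().apply(w-s['position']).round(3))
E
```

```text
time_s: 2.2
position: [0.5952, 0.068, 0.1925]
eef_rot: [-3.14, 0.0, 1.704]
contact_force: [0.2, -0.2, 0.7]
finger_gap: -0.0002
gripper_force: 0.0
[0.59518234 0.06801203 0.19247607] [ 0.23925891 -0.18851793  0.65886504]
0.25 [0.014 0.001 0.   ]
0.44 [ 0.03  -0.003  0.   ]
0.63 [ 0.045 -0.009  0.   ]
0.82 [ 0.059 -0.018  0.001]
1.01 [ 0.071 -0.03   0.001]
1.2 [ 0.08  -0.044  0.001]
1.39 [ 0.086 -0.059  0.001]
1.58 [ 0.09  -0.075  0.001]
```

In the tool's units: 0.09 m is 0.12, 0.086 m is 0.1147.

```bash
python3 jog.py '[[0.0187,0.0013,0,0,0,0],[0.04,-0.004,0,0,0,0],[0.06,-0.012,0,0,0,0],[0.0787,-0.024,0,0,0,0],[0.0947,-0.04,0,0,0,0],[0.1067,-0.0587,0,0,0,0],[0.1147,-0.0787,0,0,0,0],[0.12,-0.1,0,0,0,0]]'
python3 jog.py '[[0.0013,-0.0067,0,0,0,0],[0.0013,-0.0093,0,0,0,0],[0.0013,-0.0093,0,0,0,0],[0.0013,-0.0093,0,0,0,0]]'
python3 - <<'E'
from h import *
cv2.imwrite('pics/top1.png',viewer.capture('top')[:,:,::-1])
E
```

```text
time_s: 3.0
position: [0.5113, 0.1477, 0.1954]
eef_rot: [3.135, -0.001, 1.703]
contact_force: [3.3, -1.9, -0.5]
finger_gap: 0.0
gripper_force: 1.6
time_s: 3.4
position: [0.5031, 0.1471, 0.1932]
eef_rot: [3.141, -0.001, 1.702]
contact_force: [0.6, 0.6, 0.9]
finger_gap: 0.0001
gripper_force: 0.7
```

View pics/top1.png

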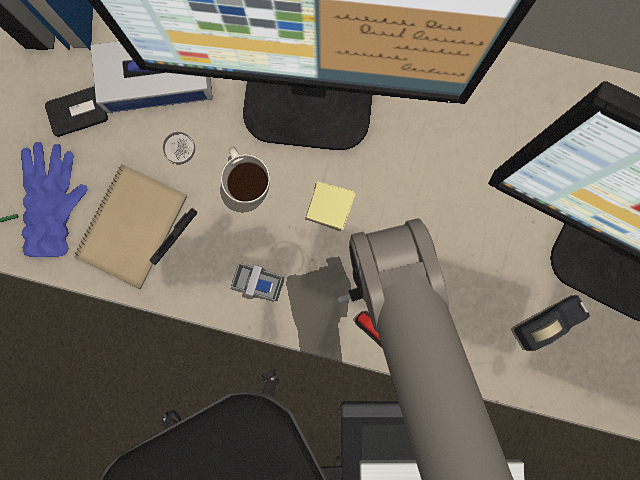

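The arm is out, with the hook tip at about (342, 298). The caddy, stapler and notes haven't moved. Next I back off and go above the caddy.

In the tool's units: -0.105 m is -0.14, -0.1 m is -0.1333.

```bash
python3 jog.py '[[0,0.02,0,0,0,0],[0,0.02,-0.0667,0,0,0],[0,0.02,-0.1333,0,0,0],[0,0.02,-0.14,0,0,0],[0,0.02,-0.14,0,0,0]]'
python3 - <<'E'
from h import *
tool([.5015,.3557,.23],1.266)
E
```

```text
time_s: 3.95
position: [0.5182, 0.1483, 0.299]
eef_rot: [3.14, -0.001, 1.701]
contact_force: [-0.4, -0.2, -1.2]
finger_gap: 0.0002
gripper_force: 0.0
t 3.95 pos [0.5182 0.1483 0.299 ] rpy [ 3.1396e+00 -9.0000e-04  1.7013e+00] shift [0.2077 0.0103 0.0692] rot [ 0.0018 -0.0013  0.4353] q [-0.84  0.17  0.56  1.72 -0.09  1.28 -0.13] F [-0.4 -0.2 -1.2]
```

In the tool's units: 0.208 m is 0.2773, 0.2 m is 0.2667, 0.435 rad is 0.1385.

```bash
python3 jog.py '[[0.0667,0.0133,0,0,0,0.0477],[0.1333,0.0133,0,0,0,0.0955],[0.2,0.0133,0,0,0,0.1385],[0.2667,0.0133,0,0,0,0.1385],[0.2773,0.0133,0.0533,0,0,0.1385],[0.2773,0.0133,0.092,0,0,0.1385],[0.2773,0.0133,0.092,0,0,0.1385],[0.2773,0.0133,0.092,0,0,0.1385]]' 0.085 50
python3 - <<'E'
from h import *
tool([.5015,.3557,.061],1.266)
t=viewer.capture('top');w=viewer.capture('wrist')
cv2.imwrite('pics/w2.png',np.hstack([cv2.resize(w[:,:,::-1],(400,300)),cv2.resize(t[190:340,260:460,::-1],(400,300))]));cv2.imwrite('pics/t2raw.png',t[:,:,::-1])
E
```

```text
time_s: 4.75
position: [0.4997, 0.3549, 0.2276]
eef_rot: [-3.14, 0.003, 1.266]
contact_force: [1.4, -0.2, 1.1]
finger_gap: 0.0849
gripper_force: 0.0
t 4.75 pos [0.4997 0.3549 0.2276] rpy [-3.1403e+00  3.0000e-03  1.2658e+00] shift [0.0018 0.0017 0.1666] rot [-0.0013  0.003  -0.0003] q [-1.06  0.37  0.49  1.64 -0.19  1.18 -0.83] F [ 1.4 -0.2  1.1]
```

View pics/w2.png

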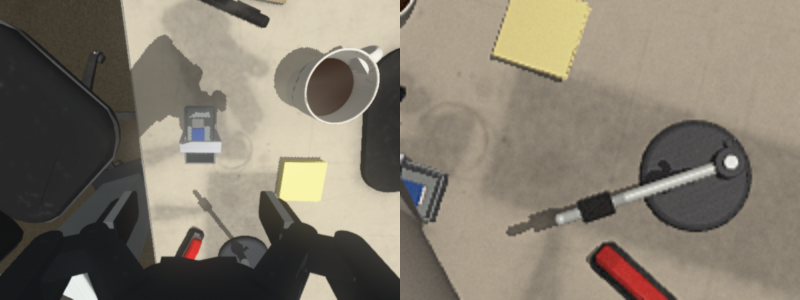

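The wrist view shows the caddy bar centred between the open fingers. In the right-hand crop the hook tip is at top-image pixel (341, 300), with the arm clear and the saddle visible.

```bash
python3 jog.py '[[0.0013,0.0013,0.0533,0,0,0],[0.0013,0.0013,0.1067,0,0,0],[0.0013,0.0013,0.1467,0,0,0],[0.0013,0.0013,0.1867,0,0,0],[0.0013,0.0013,0.2133,0,0,0],[0.0013,0.0013,0.2213,0,0,0],[0.0013,0.0013,0.2213,0,0,0],[0.0013,0.0013,0.2213,0,0,0]]'
python3 jog.py '[[0,0,0,0,0,0],[0,0,0,0,0,0],[0,0,0,0,0,0],[0,0,0,0,0,0],[0,0,0,0,0,0],[0,0,0,0,0,0]]' 0.04 50
python3 - <<'E'
from h import *
c=viewer.get_calibration('top');t=ray(c,341,300,.22);h=np.array([.5098,.0603,.22]);d=t-h
th=np.arctan2(d[1],d[0]);print('tip',t,'len',np.linalg.norm(d[:2]),'head',th)
u=np.array([np.cos(th),np.sin(th),0]);print('seat',h+.116*u,'approach',h+.26*u)
tool([.5015,.3557,.061],1.266)
E
```

```text
time_s: 5.65
position: [0.5029, 0.3573, 0.0648]
eef_rot: [3.14, -0.003, 1.266]
contact_force: [0.2, 0.5, 0.2]
finger_gap: 0.085
gripper_force: 0.0
time_s: 6.25
position: [0.5026, 0.3571, 0.0643]
eef_rot: [3.14, -0.002, 1.267]
contact_force: [0.7, -0.6, 5.8]
finger_gap: 0.0557
gripper_force: 52.9
tip [0.46315367 0.19964089 0.22      ] len 0.14694135839950082 head 1.893834045302104
seat [0.47297596 0.17029996 0.22      ] approach [0.42726336 0.30685162 0.22      ]
t 6.25 pos [0.5026 0.3571 0.0643] rpy [ 3.1399e+00 -2.3000e-03  1.2667e+00] shift [-0.0017 -0.0006  0.0033] rot [ 0.0016 -0.0023  0.0007] q [-1.01  0.55  0.43  1.79 -0.29  0.87 -0.75] F [ 0.7 -0.6  5.8]
```

In the tool's units: -0.137 m is -0.1827, -0.13 m is -0.1733.

```bash
python3 jog.py '[[0,0,-0.0133,0,0,0],[0,0,-0.04,0,0,0],[0,0,-0.08,0,0,0],[0,0,-0.12,0,0,0],[0,0,-0.1533,0,0,0],[0,0,-0.1733,0,0,0],[0,0,-0.1827,0,0,0],[0,0,-0.1827,0,0,0]]'
python3 - <<'E'
from h import *
tool([.4273,.3069,.199],1.894)
cv2.imwrite('pics/s3raw.png',viewer.capture('side')[:,:,::-1])
E
```

```text
time_s: 7.05
position: [0.5013, 0.3567, 0.2]
eef_rot: [-3.142, -0.0, 1.267]
contact_force: [-0.0, -0.4, -2.7]
finger_gap: 0.0554
gripper_force: 53.4
t 7.05 pos [0.5013 0.3567 0.2   ] rpy [-3.1415e+00 -4.0000e-04  1.2670e+00] shift [-0.0697 -0.0557  0.001 ] rot [ 1.00e-04 -4.00e-04 -6.27e-01] q [-1.06  0.4   0.49  1.67 -0.2   1.12 -0.82] F [-0.  -0.4 -2.7]
```

In the tool's units: -0.07 m is -0.0933, -0.066 m is -0.088, -0.627 rad is -0.1996.

```bash
python3 jog.py '[[-0.0133,-0.0133,0,0,0,-0.0318],[-0.0333,-0.0267,0,0,0,-0.07],[-0.0533,-0.0427,0,0,0,-0.1146],[-0.0733,-0.0587,0,0,0,-0.1592],[-0.088,-0.0707,0.0013,0,0,-0.1878],[-0.0933,-0.0747,0.0013,0,0,-0.1996],[-0.0933,-0.0747,0.0013,0,0,-0.1996],[-0.0933,-0.0747,0.0013,0,0,-0.1996]]'
python3 - <<'E'
from h import *
tool([.473,.1703,.199],1.894)
t=viewer.capture('top')
s=viewer.capture('side')
cv2.imwrite('pics/m4.png',np.hstack([cv2.resize(s[120:390,220:480,::-1],(390,405)),cv2.resize(t[190:340,260:460,::-1],(400,405))]))
E
```

```text
time_s: 7.9
position: [0.4267, 0.3064, 0.1979]
eef_rot: [-3.14, 0.001, 1.893]
contact_force: [0.2, -0.1, -2.0]
finger_gap: 0.0555
gripper_force: 53.6
t 7.9 pos [0.4267 0.3064 0.1979] rpy [-3.1404e+00  6.0000e-04  1.8930e+00] shift [-0.1438  0.0008 -0.001 ] rot [-0.0012  0.0006 -0.001 ] q [-1.04  0.22  0.39  1.88 -0.09  1.06 -0.29] F [ 0.2 -0.1 -2. ]
```

View pics/m4.png

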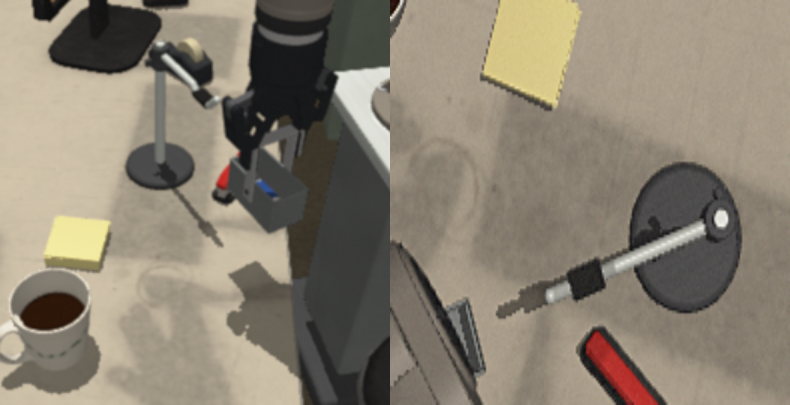

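The caddy is held level (side view, centre about (265, 190) in the crop), with the eraser in it, and it is in line with the arm. I slide it in now.

In the tool's units: -0.085 m is -0.1133, -0.08 m is -0.1067.

```bash
python3 jog.py '[[-0.0133,0.0013,-0.0013,0,0,0],[-0.0333,0.0013,-0.0013,0,0,0],[-0.0533,0.0013,-0.0013,0,0,0],[-0.0733,0.0013,-0.0013,0,0,0],[-0.0933,0.0013,-0.0013,0,0,0],[-0.1067,0.0013,-0.0013,0,0,0],[-0.1133,0.0013,-0.0013,0,0,0]]'
python3 jog.py '[[-0.0133,0,0,0,0,0],[-0.0267,0,0,0,0,0],[-0.0427,0,0,0,0,0],[-0.0573,0,0,0,0,0],[-0.0693,0,0,0,0,0],[-0.076,0,0,0,0,0],[-0.076,0,0,0,0,0]]'
python3 - <<'E'
from h import *
tool([.473,.1703,.1713],1.894)
t=viewer.capture('top')
s=viewer.capture('side')
cv2.imwrite('pics/m5.png',np.hstack([cv2.resize(s[100:300,250:450,::-1],(400,400),interpolation=cv2.INTER_CUBIC),cv2.resize(t[190:340,260:460,::-1],(400,400))]))
E
```

```text
time_s: 8.7
position: [0.4555, 0.2247, 0.1999]
eef_rot: [3.141, 0.0, 1.892]
contact_force: [-0.0, 0.2, -1.5]
finger_gap: 0.0555
gripper_force: 53.7
time_s: 9.4
position: [0.4733, 0.1714, 0.1998]
eef_rot: [3.141, 0.0, 1.892]
contact_force: [0.9, 0.5, -2.4]
finger_gap: 0.0556
gripper_force: 53.7
t 9.4 pos [0.4733 0.1714 0.1998] rpy [3.1414e+00 1.0000e-04 1.8924e+00] shift [-0.0009 -0.0007  0.0285] rot [ 0.0001  0.0001 -0.0016] q [-0.86  0.18  0.48  1.93 -0.09  1.05 -0.02] F [ 0.9  0.5 -2.4]
```

View pics/m5.png

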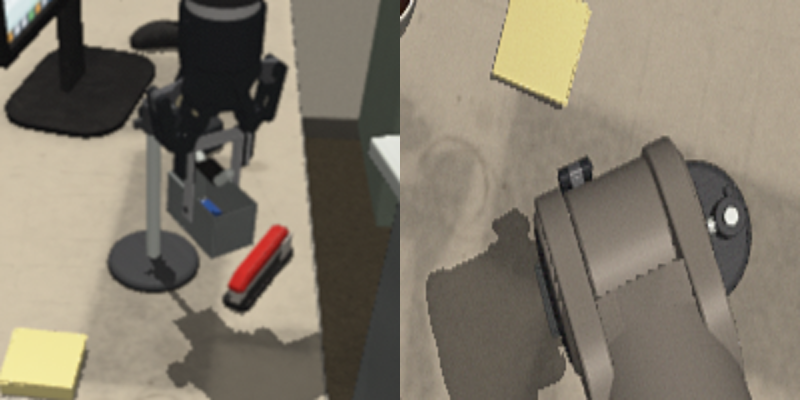

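The hook tip (side crop, about (205, 165)) is inside the handle window, with no contact force. I lower the caddy onto the saddle.

In the tool's units: 0.026 m is 0.0347, 0.024 m is 0.032.

```bash
python3 jog.py '[[0,0,0.008,0,0,0],[0,0,0.016,0,0,0],[0,0,0.024,0,0,0],[0,0,0.0293,0,0,0],[0,0,0.032,0,0,0],[0,0,0.0347,0,0,0],[0,0,0.0347,0,0,0],[0,0,0.0347,0,0,0]]'
python3 jog.py '[[0,0,0.0013,0,0,0],[0,0,0.0027,0,0,0],[0,0,0.004,0,0,0],[0,0,0.004,0,0,0],[0,0,0.004,0,0,0]]'
```

```text
time_s: 10.3
position: [0.4732, 0.1723, 0.174]
eef_rot: [3.141, -0.0, 1.894]
contact_force: [0.1, 0.6, -2.5]
finger_gap: 0.0551
gripper_force: 53.7
time_s: 10.8
position: [0.4734, 0.1724, 0.1713]
eef_rot: [3.141, -0.0, 1.894]
contact_force: [-1.0, -0.2, 2.5]
finger_gap: 0.0553
gripper_force: 54.0
```

In the tool's units: -0.13 m is -0.1733, -0.11 m is -0.1467.

```bash
python3 jog.py '[[0,0,0,0,0,0],[0,0,0,0,0,0],[0,0,0,0,0,0],[0,0,0,0,0,0],[0,0,0,0,0,0],[0,0,0,0,0,0]]' 0.085
python3 jog.py '[[0,0,-0.0133,0,0,0],[0,0,-0.0267,0,0,0],[0,0,-0.0533,0,0,0],[0,0,-0.08,0,0,0],[0,0,-0.12,0,0,0],[0,0,-0.1467,0,0,0],[0,0,-0.1733,0,0,0],[0,0,-0.1733,0,0,0]]'
python3 - <<'E'
from h import *
tool([.40,.12,.3],1.894)
t=viewer.capture('top')
s=viewer.capture('side')
cv2.imwrite('pics/m6.png',np.hstack([cv2.resize(s[100:300,250:450,::-1],(400,400),interpolation=cv2.INTER_CUBIC),cv2.resize(t[190:340,260:460,::-1],(400,400))]))
E
```

```text
time_s: 11.4
position: [0.473, 0.1723, 0.1708]
eef_rot: [3.142, -0.0, 1.894]
contact_force: [-0.4, -0.5, 0.7]
finger_gap: 0.0851
gripper_force: 0.0
time_s: 12.2
position: [0.475, 0.1728, 0.3047]
eef_rot: [3.134, -0.002, 1.894]
contact_force: [-0.4, 0.7, -0.9]
finger_gap: 0.0849
gripper_force: 0.0
t 12.2 pos [0.475  0.1728 0.3047] rpy [ 3.1343e+00 -1.7000e-03  1.8937e+00] shift [-0.0263 -0.0879  0.004 ] rot [ 0.0073 -0.0017 -0.0003] q [-0.88  0.09  0.48  1.78 -0.04  1.27 -0.06] F [-0.4  0.7 -0.9]
```

View pics/m6.png

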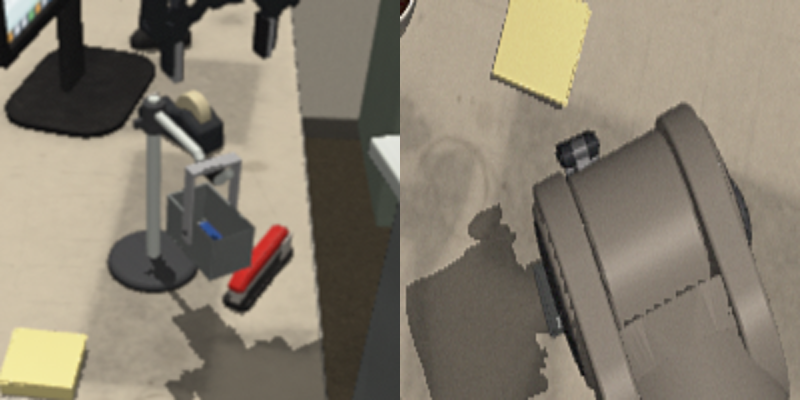

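The side view shows the caddy hanging level in the dip, with the fingers well above it. Next I move to the arm's left side with the fingers closed.

```bash
python3 - <<'E'
from h import *
tool([.456,.0965,.30],1.894)
E
python3 jog.py '[[-0.0267,-0.0133,0,0,0,0],[-0.06,-0.04,0,0,0,0],[-0.088,-0.056,0,0,0,0],[-0.088,-0.056,0,0,0,0],[-0.088,-0.056,0,0,0,0]]' 0
python3 - <<'E'
from h import *
tool([.456,.0965,.194],1.894)
E
```

```text
t 12.3 pos [0.4732 0.1723 0.3014] rpy [ 3.1402e+00 -6.0000e-04  1.8938e+00] shift [-0.0664 -0.0404  0.0013] rot [ 0.0014 -0.0006 -0.0002] q [-0.88  0.09  0.48  1.79 -0.04  1.27 -0.06] F [-0.3 -0.4 -1.2]
time_s: 12.8
position: [0.4535, 0.0953, 0.3002]
eef_rot: [-3.141, -0.001, 1.892]
contact_force: [0.3, 0.8, -0.0]
finger_gap: 0.0116
gripper_force: 0.0
t 12.8 pos [0.4535 0.0953 0.3002] rpy [-3.1406e+00 -7.0000e-04  1.8920e+00] shift [0.0003 0.0028 0.1062] rot [-0.001  -0.0007 -0.002 ] q [-0.83  0.    0.53  1.87 -0.    1.27  0.03] F [ 0.3  0.8 -0. ]
```

In the tool's units: 0.106 m is 0.1413, 0.095 m is 0.1267.

```bash
python3 jog.py '[[0,0.0013,0,0,0,0],[0,0.0013,0.04,0,0,0],[0,0.0013,0.0867,0,0,0],[0,0.0013,0.1267,0,0,0],[0,0.0013,0.1413,0,0,0],[0,0.0013,0.1413,0,0,0],[0,0.0013,0.1413,0,0,0]]'
python3 - <<'E'
from h import *
s=telemetry.observe(); T=R.from_euler('xyz',s['eef_rot']); h=np.array([.5098,.0603]); print(s['position'],s['contact_force'])
for th in np.arange(2.5,.45,-.075):
    w=np.r_[h+.065*np.array([np.cos(th),np.sin(th)]),.194]; print(th.round(2),T.inv().apply(w-s['position']).round(3)[:2])
E
```

```text
time_s: 13.5
position: [0.4561, 0.0972, 0.1958]
eef_rot: [3.14, 0.0, 1.895]
contact_force: [1.1, 0.6, -0.3]
finger_gap: -0.0003
gripper_force: 0.0
[0.45609794 0.09722692 0.19579646] [ 1.14597487  0.63312976 -0.25500674]
2.5 [0.001 0.002]
2.42 [0.004 0.006]
2.35 [0.006 0.011]
2.27 [0.008 0.015]
2.2 [0.01 0.02]
2.12 [0.011 0.024]
2.05 [0.012 0.029]
1.97 [0.013 0.034]
1.9 [0.013 0.039]
1.82 [0.013 0.044]
1.75 [0.012 0.049]
1.67 [0.011 0.053]
1.6 [0.01  0.058]
1.52 [0.009 0.063]
1.45 [0.007 0.067]
1.37 [0.004 0.071]
1.3 [0.002 0.076]
1.22 [-0.001  0.08 ]
1.15 [-0.004  0.083]
1.07 [-0.008  0.087]
1.0 [-0.011  0.09 ]
0.92 [-0.015  0.093]
0.85 [-0.019  0.095]
0.77 [-0.024  0.098]
0.7 [-0.028  0.1  ]
0.62 [-0.033  0.101]
0.55 [-0.038  0.103]
0.47 [-0.042  0.103]
```

In the tool's units: 0.034 m is 0.0453, 0.013 m is 0.0173.

```bash
python3 jog.py '[[0.0013,0.0027,0,0,0,0],[0.0053,0.008,0,0,0,0],[0.008,0.0147,0,0,0,0],[0.0107,0.02,0,0,0,0],[0.0133,0.0267,0,0,0,0],[0.0147,0.032,0,0,0,0],[0.016,0.0387,0,0,0,0],[0.0173,0.0453,0,0,0,0]]'
python3 jog.py '[[0,0.0067,0,0,0,0],[0,0.0133,0,0,0,0],[-0.0013,0.02,0,0,0,0],[-0.0027,0.0253,0,0,0,0],[-0.004,0.032,0,0,0,0],[-0.0053,0.0387,0,0,0,0],[-0.008,0.044,0,0,0,0],[-0.012,0.0493,0,0,0,0]]'
python3 jog.py '[[-0.0027,0.0067,0,0,0,0],[-0.0067,0.012,0,0,0,0],[-0.0107,0.016,0,0,0,0],[-0.016,0.0213,0,0,0,0],[-0.02,0.0253,0,0,0,0],[-0.0253,0.0293,0,0,0,0]]'
python3 - <<'E'
from h import *
tool([.5,.1,.194],1.894)
p=telemetry.observe()['position'][:2]-[.5098,.0603];print(np.hypot(*p),np.arctan2(p[1],p[0]))
t=viewer.capture('top')
s=viewer.capture('side')
cv2.imwrite('pics/m7.png',np.hstack([cv2.resize(s[100:300,230:430,::-1],(400,400),interpolation=cv2.INTER_CUBIC),cv2.resize(t[170:320,290:490,::-1],(400,400))]))
E
```

```text
time_s: 14.3
position: [0.4826, 0.1188, 0.1943]
eef_rot: [-3.139, 0.001, 1.893]
contact_force: [-3.3, -0.4, -0.0]
finger_gap: -0.0003
gripper_force: 1.5
time_s: 15.1
position: [0.5216, 0.1235, 0.1949]
eef_rot: [3.141, -0.001, 1.895]
contact_force: [-4.3, -1.1, -0.3]
finger_gap: -0.0004
gripper_force: 1.3
time_s: 15.7
position: [0.5482, 0.1122, 0.1947]
eef_rot: [-3.142, -0.001, 1.894]
contact_force: [-4.0, 0.1, -0.9]
finger_gap: 0.0003
gripper_force: 1.4
t 15.7 pos [0.5482 0.1122 0.1947] rpy [-3.1415e+00 -6.0000e-04  1.8942e+00] shift [ 0.0038 -0.0496  0.0007] rot [-0.0001 -0.0006  0.0002] q [-0.71  0.3   0.54  1.81 -0.17  1.07  0.21] F [-4.   0.1 -0.9]
0.06455163127863797 0.9327739319794277
```

View pics/m7.png

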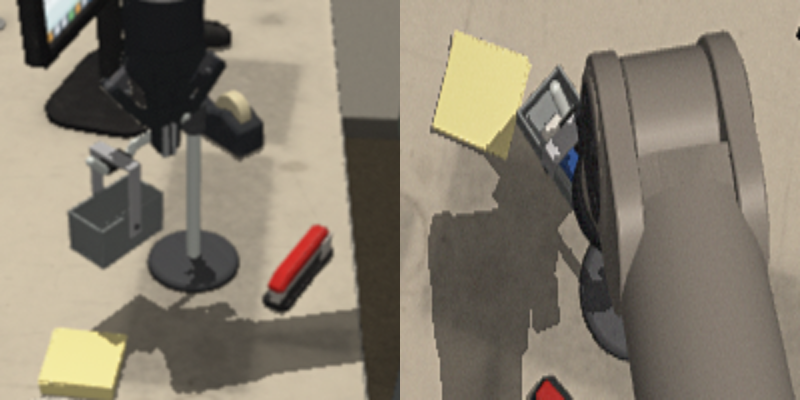

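The caddy still hangs level and the loaded arm is following the finger. I continue slowly to the stop.

In the tool's units: -0.013 m is -0.0173, -0.011 m is -0.0147.

```bash
python3 jog.py '[[-0.004,0.0027,0,0,0,0],[-0.008,0.0053,0,0,0,0],[-0.012,0.0067,0,0,0,0],[-0.0147,0.008,0,0,0,0],[-0.0173,0.0093,0,0,0,0]]'
python3 jog.py '[[-0.0027,0.0013,0,0,0,0],[-0.0053,0.0013,0,0,0,0],[-0.008,0.0027,0,0,0,0]]'
python3 jog.py '[[-0.0027,0,0,0,0,0],[-0.0053,0.0013,0,0,0,0],[-0.008,0.0013,0,0,0,0]]'
python3 - <<'E'
from h import *
p=telemetry.observe()['position'][:2]-[.5098,.0603];print(np.hypot(*p),np.arctan2(p[1],p[0]))
E
```

```text
time_s: 16.3
position: [0.5591, 0.1017, 0.1949]
eef_rot: [3.141, -0.0, 1.894]
contact_force: [-2.7, 0.2, -0.9]
finger_gap: 0.0002
gripper_force: 1.0
time_s: 16.6
position: [0.5621, 0.0978, 0.1948]
eef_rot: [-3.141, -0.002, 1.894]
contact_force: [-5.2, 4.3, 1.6]
finger_gap: -0.0001
gripper_force: 3.2
time_s: 16.9
position: [0.5621, 0.0975, 0.1947]
eef_rot: [-3.137, -0.011, 1.897]
contact_force: [-11.1, 12.2, 6.9]
finger_gap: 0.0002
gripper_force: 8.1
0.06419962029672124 0.6184673043339797
```

In the tool's units: -0.13 m is -0.1733, -0.1 m is -0.1333.

```bash
python3 jog.py '[[0.008,-0.0013,0,0,0,0],[0.02,-0.0013,0,0,0,0],[0.0333,-0.0013,0,0,0,0],[0.0333,-0.0013,-0.0533,0,0,0],[0.0333,-0.0013,-0.12,0,0,0],[0.0333,-0.0013,-0.1733,0,0,0],[0.0333,-0.0667,-0.1733,0,0,0],[0.0333,-0.1333,-0.1733,0,0,0]]'
python3 jog.py '[[0,-0.0667,0,0,0,0],[0.0533,-0.1067,0,0,0,0],[0.1067,-0.1333,0,0,0,0],[0.16,-0.1333,0,0,0,0],[0.1867,-0.1333,0,0,0,0],[0.1867,-0.1333,0,0,0,0],[0.1867,-0.1333,0,0,0,0],[0.1867,-0.1333,0,0,0,0]]'
python3 - <<'E'
from h import *
t=viewer.capture('top')
s=viewer.capture('side')
cv2.imwrite('pics/m8.png',np.hstack([cv2.resize(s[100:300,230:430,::-1],(400,400),interpolation=cv2.INTER_CUBIC),cv2.resize(t[170:320,290:490,::-1],(400,400))]))
E
```

```text
time_s: 17.7
position: [0.4639, 0.0832, 0.3263]
eef_rot: [3.138, 0.002, 1.893]
contact_force: [-1.6, 0.2, 0.8]
finger_gap: -0.0004
gripper_force: 0.0
time_s: 18.5
position: [0.3242, 0.1833, 0.3249]
eef_rot: [3.141, 0.0, 1.891]
contact_force: [-0.1, -0.3, 0.3]
finger_gap: -0.0001
gripper_force: 0.0
```

View pics/m8.png

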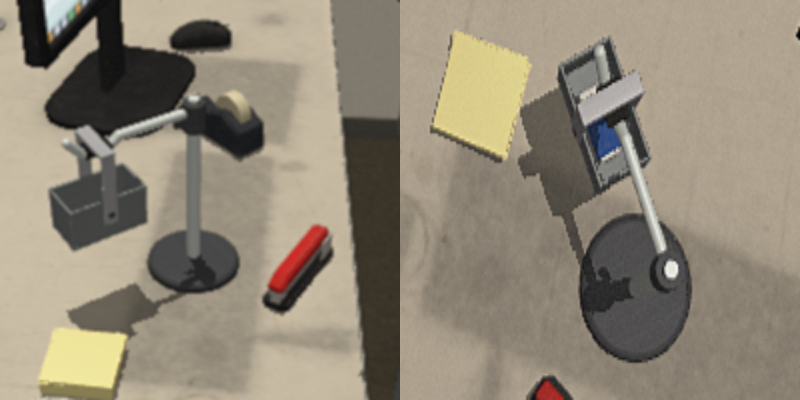

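The caddy hangs level from the dip with the eraser inside. The arm heading is about 0.14 rad short of its starting angle, and it stalled there against 17 N, which is the rest stop. I let it settle, then hand in.

```bash
for i in 1 2; do python3 jog.py '[[0,0,0,0,0,0],[0,0,0,0,0,0],[0,0,0,0,0,0],[0,0,0,0,0,0],[0,0,0,0,0,0],[0,0,0,0,0,0],[0,0,0,0,0,0],[0,0,0,0,0,0]]' >/dev/null; done
python3 - <<'E'
from h import *
c=viewer.get_calibration('top');d=(ray(c,390,187.6,.22)-ray(c,425.3,270.8,.225));print(np.arctan2(d[1],d[0]))
a=viewer.capture('top').astype(int)
for i in range(4):b=viewer.capture('top').astype(int)
print(np.abs(a-b)[180:260,360:440].mean())
print(workorder.sign_off())
E
```

```text
0.37221921345454867
2.6400520833333334
the job is handed in; nothing more can be done
None
```

The job is handed in: the caddy, with the eraser in it, hangs level and untouched from the hook, the arm was pushed back until it stalled at its rest stop, and the stapler and note block are where they were; the judge's verdict was not shown.

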